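# Wedge the fixture's catch open and unload the controller

## Robot

A 6-joint arm with a two-finger parallel gripper is mounted at the origin on the work surface. World frame = base frame: x ahead of the robot, y to its left, z up, the work surface at z = 0. Lengths are in m, angles in degrees, forces in N, time in s.
With the tool pointing down it reaches from about 0.35 to 0.725 m from the base axis. Payload 4.3 kg.
Tool frame: the origin (TCP) lies at the very end of the fingers, on their centre line; the grasp point (between the pads) lies 19 mm behind it (arm.grip_point_offset is the distance from the TCP to the grasp point, in m); z points along the fingers, y is the line along which they close (so a half turn about z gives the same grasp; the last joint's range is limited). The gripper opens to 85 mm and grips with 20 to 120 N. Pads are 22 mm wide; open, the fingers measure 114 mm over their backs; the gripper's body (76 mm by 85 mm) begins 54 mm behind the grasp point. The pads swing forward as they close: fully open they stand 13 mm farther back than shut.
Start: joints at [61.92, 21.618, 4.641, 73.018, 0, 83.68], TCP at [0.213, 0.534, 0.231] pointing down, gripper open.
Joint ranges: [-156.06, 156.06], [-48.1, 94.91], [-58.44, 69.94], [-101.28, 121.22], [-78.64, 73.56], [-180, 180]. Speed limits (degrees/s): [147.25, 147.25, 180, 180, 180, 180].

## Interface

Orientations are given as a 3x3 rotation matrix whose columns are the frame's x, y, z axes.
In Python, from cell import arm, cams, order gives the robot as it stands. The module is installed in compiled form; this text tells all that it offers.
- The arm moves only by the tool step_arm, never from a script. Its argument "deltas" is a list of rows, each an object of numbers: "claw": the opening, from 0 (shut) to 1 (fully open); "tx", "ty", "tz": the shift along the tool's x, y, z in mm; "yaw": the turn about the tool's z in rad. In form: [{"claw": .., "tx": .., "ty": .., "tz": .., "yaw": ..}, ...]. A call has 1 to 12 rows; each row is the pose to reach, as a shift and turn from the pose commanded when the call began, along the tool's axes at that moment; what a row does not reach only later rows make up. A row lasts 1/10 s, in which the tool goes at most 50 mm and 8.59 degrees, less where a joint would pass 70% of its speed; a pose out of reach is approached as far as the arm can. A call with a gripper value outside its range is refused whole. The fingers move at their own pace and stop on an object; "squeeze" is the grip in N (left out, the last holds). Time passes only in rows, so rows that repeat a pose let the fingers close. It gives the time, the measured TCP pose, the force, the opening and the grip force at its end, in the units of the state.
- arm.sense(): the state, without advancing time (a new reading comes with each control period).
- cams.capture(name): name is "scene" or "top"; returns a dict with "image" (400x640x3 uint8, red, green, blue), "fov_y" (degrees; the focal length in pixels is half the picture's height over the tangent of half this angle, whatever the lens; pixels are square), "cx", "cy" (the principal point, pixels), "distortion" ([k1, k2, p1, p2, k3] as OpenCV has them; the pictures are not rectified), "extrinsics" (4x4, takes a point from world to camera coordinates). Camera axes: x right, y up, looking along -z (the intrinsics and any distortion apply to the point x, -y, -z); pixel columns grow to the right and rows downward; lengths in m; the calibration is good to about 2 mm. A picture is of the moment at which its call begins. There is no depth.
- order.hand_in(): hands the job in; it is judged then, once.
Trained networks look in a picture, given as the dict that the camera call returned (one of the last four; its "shot" number tells which), for a name from the list of things; names that differ only in an ending like _2 or _b are one class to them, and where a whole thing is asked for, a point or a joint stands for the part that bears it (a point fixed in the world has none). Each returns a list of dicts, best first, with "confidence" (0 to 1); they miss things now and then, are a little off and sometimes report something else, mostly with a low value. They report only what shows in the picture. A call takes as long as a camera call.
- cams.look_for(picture, thing): "point" ([column, row] in pixels, amid what is visible of it).
- cams.trace(picture, thing): "mask" (400x640 bool, what is visible of it) and "point" ([column, row] in pixels, amid what is visible of it).
The state is a dict: "time_s": time; "qpos": joint angles; "joint_velocities": joint speeds; "effort": joint torques, N m; "tcp_pos": TCP position; "tool_rot": TCP orientation; "contact_force": force on the tool from outside, world axes, zero at the start; "ft_torque": the same for the moment, N m; "grip_width": opening from 0.0 (shut) to 1.0 (fully open); "finger_force": force on a finger pad.
Only numpy, scipy, OpenCV 4.12 (cv2) and the standard library are available. Lean on these libraries where they do the work, as an engineer would, in place of code of your own. Each camera call takes 0.05 s, during which the arm holds its last target. There are 200 camera calls.

## Task

The finned controller in the test fixture is trapped by the red spring catch, which one hand cannot hold back while also lifting the controller out. Push the thick orange wedge, nose down, fully home into the catch's slot and leave it standing there so that it holds the catch open; then lift the controller out and set it down flat and right way up in the blue tray, without dropping it. Leave the thin grey wedge in the stand.

Things in the scene. Friction and masses are not known exactly. Their poses are not given: they have to be found in the camera images.
- slot (a point): Aim point of the catch's slot, on the slot's floor (top of the dark steel fixture plate, 110 x 230 x 12 mm, fixed on the bench). z up, +y the way the catch opens. Lower the orange wedge straight down here, nose first, centre over this point, y axes parallel (either way round), until it stands on the floor. May be off by 7 mm in y, 10 mm in x, 10 degrees. Let go, it settles 7 mm towards -y.
- catch_lug (a point): Foot of the lead-in on the red catch's lug; moves with the catch. Above it the lug slopes away to +y, 25 mm in 34 mm of height, so the wedge's nose rides down it and drives the catch open. It lies 32 mm above the slot's floor and, closed, 9 mm to -y of the slot point; a fixed grey post (58 mm tall) faces it 10 mm further to -y. The lug's top is 66 mm above the floor; the slot is 56 mm wide in x.
- catch (a joint): Opening of the red spring catch, m: 0 closed, to 0.036; it springs shut with 1.5 to 5 N. It is a flat red frame, its top 42 mm above the plate; closed, its nose covers the last 8 mm of the controller's +y end. From 0.008 the controller is clear; the orange wedge fully home gives about 0.014. Pushing the wedge home takes some 5 to 15 N.
- wedge_center (a point): Centre of the orange wedge: 110 mm tall, 24 mm thick (its y), 32 mm wide (its x), black bands near its top, 120 g; the lowest 16 mm taper to a 10 mm thick flat-footed nose. Stands nose down in a pocket of a fixed wooden stand, pocket floor 6 mm, rim 46 mm above the bench. Grip its thickness near its top, fingertips 17 to 27 mm above this centre, to stay above the lug; lift 50 mm to clear it.
- thin_center (a point): Centre of the thin grey wedge, 95 mm tall, 12 mm thick (y), 32 mm wide (x), in the stand's other pocket, 84 mm from the orange one along x. Too thin to open the catch: leave it there.
- unit_center (a point): Centre of the controller in the fixture: finned aluminium block, 50 mm (its x) by 85 mm (its y), 34 mm tall, about 0.3 kg, lying on the plate 110 mm to -y of the slot point. End walls 30 mm tall with 2 mm play keep it from being tipped out; corner stops 8 mm tall with 4 mm play leave the middle 60 mm of its long sides free. Grip it across x at its middle and lift straight up.
- tray_in (a point): Centre of the inner floor of the blue tray: inside 162 x 162 mm, floor 4 mm above the bench, walls 20 mm above this point, fixed. Set the controller down near this point, in any yaw.

How it is judged:
By the outcome, as a careful person would: the job done as asked, in the order asked, and still so for the second after the job is handed in, with the robot touching nothing.
It also fails if it takes over 61 s, if anything falls off the work surface, if the arm or the gripper's body presses on something with over 40 N, if the wrist force passes 120 N, or if a joint passes its speed limit or range.

## Working session

There is one attempt and no reset: what is moved stays moved. The work goes in short steps, Python scripts to look and compute and a tool call to move; the robot and the scene stay as the last step left them, time stands still between calls to the robot, and variables do not carry over. Pictures are saved under pics/ and viewed, at most 11 in all, crops included, and the job is handed in when it is done.

Besides the shell and the picture viewer there is one more tool, called after "Request:" as name([rows], argument=value, ...), one row to a line, values as JSON. step_arm: Moves the arm, as the interface text tells. Its arguments: {"type":"object","properties":{"deltas":{"type":"array"},"squeeze":{"type":"number"}},"required":["deltas"]}

```bash
mkdir -p pics; cat > h.py <<'E'
import numpy as np, cv2
from cell import arm, cams, order
def K(p):
    f=p["image"].shape[0]/2/np.tan(np.radians(p["fov_y"])/2)
    return np.array([[f,0,p["cx"]],[0,f,p["cy"]],[0,0,1.]]),np.array(p["distortion"],float)
def ray(p,px):
    k,d=K(p); u=cv2.undistortPoints(np.array([[px]],float),k,d)[0,0]
    E=np.array(p["extrinsics"]); R=E[:3,:3]; o=-R.T@E[:3,3]
    return o,R.T@np.array([u[0],-u[1],-1])
def at_z(p,px,z):
    o,v=ray(p,px); return o+v*(z-o[2])/v[2]
def proj(p,X):
    k,d=K(p); E=np.array(p["extrinsics"]); c=(E[:3,:3]@np.atleast_2d(X).T).T+E[:3,3]
    return cv2.projectPoints(c*[1,-1,-1],np.zeros(3),np.zeros(3),k,d)[0][:,0]
def tri(p,a,q,b):
    o,v=ray(p,a); s,w=ray(q,b); t=np.linalg.lstsq(np.c_[v,-w],s-o,rcond=None)[0]
    A=o+v*t[0];B=s+w*t[1]; return (A+B)/2,np.linalg.norm(A-B)
def save(p,n): cv2.imwrite("pics/"+n,p["image"][:,:,::-1])
E
python3 - <<'E'
from h import *
np.set_printoptions(precision=3,suppress=True)
P={n:cams.capture(n) for n in("scene","top")}
for n,p in P.items():
    save(p,n+"0.png"); o,_=ray(p,[320,200]); print(n,"cam at",o)
L={}
for t in ["slot","catch_lug","catch","wedge_center","thin_center","unit_center","tray_in"]:
    for n,p in P.items():
        r=cams.look_for(p,t); print(t,n,[(np.round(x["point"],1),round(x["confidence"],2)) for x in r[:3]])
        if r: L[t,n]=r[0]["point"]
    if (t,"scene") in L and (t,"top") in L: print("   tri",*tri(P["scene"],L[t,"scene"],P["top"],L[t,"top"]))
s=arm.sense(); print(s["tool_rot"],s["tcp_pos"],s["contact_force"],arm.grip_point_offset)
E
```

```text
scene cam at [ 1.016 -0.028  0.849]
top cam at [0.396 0.019 1.111]
slot scene [(array([311. , 236.9]), 0.6)]
slot top [(array([338.4, 185.4]), 0.78), (array([163. , 187.8]), 0.16)]
   tri [ 0.554 -0.014 -0.003] 0.0002463079473604504
catch_lug scene []
catch_lug top [(array([336.9, 181.1]), 0.95)]
catch scene [(array([316.6, 225.5]), 0.56)]
catch top [(array([335.1, 181.9]), 0.9)]
   tri [ 0.555 -0.003  0.048] 0.00346103865840549
wedge_center scene [(array([486.8, 199. ]), 0.84)]
wedge_center top [(array([164.2, 190.8]), 0.78)]
   tri [0.524 0.363 0.074] 0.005855461092753196
thin_center scene [(array([483.5, 170.5]), 0.81)]
thin_center top [(array([159.4, 229.6]), 0.66)]
   tri [0.441 0.376 0.063] 0.002466210464785821
unit_center scene [(array([264.4, 221.9]), 0.59)]
unit_center top [(array([382. , 196.7]), 0.67), (array([463.1, 193.1]), 0.2)]
   tri [ 0.526 -0.114  0.023] 0.0012574244786885437
tray_in scene [(array([179.2, 240.5]), 0.94), (array([309.9, 235.1]), 0.5)]
tray_in top [(array([461.6, 192.1]), 0.7)]
   tri [ 0.545 -0.304 -0.01 ] 0.0010371027704329224
[[-0.929  0.371  0.   ]
 [ 0.371  0.929  0.   ]
 [-0.     0.    -1.   ]] [0.213 0.534 0.231] [-0.161 -0.347  0.04 ] 0.0187
```

View pics/scene0.png

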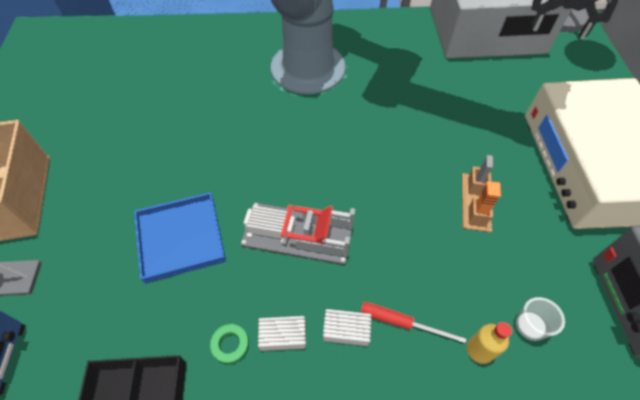

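View pics/top0.png

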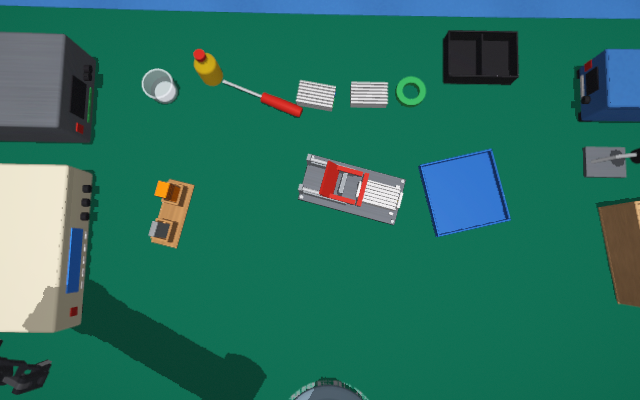

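Both views agree. The fixture is amid the picture (top 350,188), yawed about 15° with the controller to the right; the tray is at (464,192). The stand is at (172,213) with orange at (164,190) and grey at (159,230); the two other finned blocks at the top are decoys. Next I'll zoom in for yaws.

```bash
python3 - <<'E'
from h import *
p=cams.capture("top"); q=cams.capture("scene"); np.set_printoptions(precision=4,suppress=True)
c=lambda p,x,y,w,h,s:cv2.resize(p["image"][y:y+h,x:x+w],None,fx=s,fy=s,interpolation=cv2.INTER_CUBIC)
a=c(p,292,148,120,80,6.5)
b=np.hstack([c(p,140,170,65,85,3),c(q,450,145,65,85,3)])
im=np.zeros((520+0,780,3),np.uint8); im[:]=a
cv2.imwrite("pics/fix.png",im[:,:,::-1])
cv2.imwrite("pics/stand.png",cv2.resize(b,None,fx=2,fy=2)[:,:,::-1][:590])
for t in ["wedge_center","thin_center","unit_center","catch","tray_in"]:
  for n,v in (("top",p),("scene",q)):
    r=cams.trace(v,t)
    if r:
        m=r[0]["mask"].astype(np.uint8); cn=max(cv2.findContours(m,0,1)[0],key=cv2.contourArea)
        print(t,n,round(r[0]["confidence"],2),m.sum(),cv2.boxPoints(cv2.minAreaRect(cn)).round(1).tolist())
E
```

```text
wedge_center top 0.59 368 [[153.1999969482422, 195.1999969482422], [157.60000610351562, 180.0], [180.6999969482422, 186.60000610351562], [176.3000030517578, 201.8000030517578]]
wedge_center scene 0.87 547 [[471.79998779296875, 210.39999389648438], [488.20001220703125, 177.60000610351562], [505.0, 186.0], [488.6000061035156, 218.8000030517578]]
thin_center top 0.52 247 [[148.0, 234.60000610351562], [152.1999969482422, 219.60000610351562], [168.8000030517578, 224.39999389648438], [164.5, 239.3000030517578]]
thin_center scene 0.5 252 [[473.6000061035156, 179.8000030517578], [486.0, 155.0], [494.79998779296875, 159.39999389648438], [482.3999938964844, 184.1999969482422]]
unit_center top 0.67 834 [[361.20001220703125, 203.10000610351562], [367.20001220703125, 179.3000030517578], [400.79998779296875, 187.6999969482422], [394.8999938964844, 211.5]]
unit_center scene 0.72 1038 [[245.0, 234.10000610351562], [248.3000030517578, 204.6999969482422], [289.29998779296875, 209.5], [285.8999938964844, 238.8000030517578]]
catch top 0.97 821 [[318.1000061035156, 194.6999969482422], [327.1000061035156, 160.1999969482422], [362.70001220703125, 169.5], [353.70001220703125, 204.0]]
catch scene 0.9 897 [[279.5, 235.6999969482422], [287.1000061035156, 197.39999389648438], [332.1000061035156, 206.39999389648438], [324.5, 244.6999969482422]]
tray_in top 0.39 379 [[153.10000610351562, 195.8000030517578], [157.10000610351562, 179.8000030517578], [180.8000030517578, 185.6999969482422], [176.8000030517578, 201.6999969482422]]
tray_in scene 0.96 6058 [[123.4000015258789, 212.60000610351562], [210.1999969482422, 190.89999389648438], [228.10000610351562, 262.20001220703125], [141.1999969482422, 283.8999938964844]]
```

View pics/fix.png

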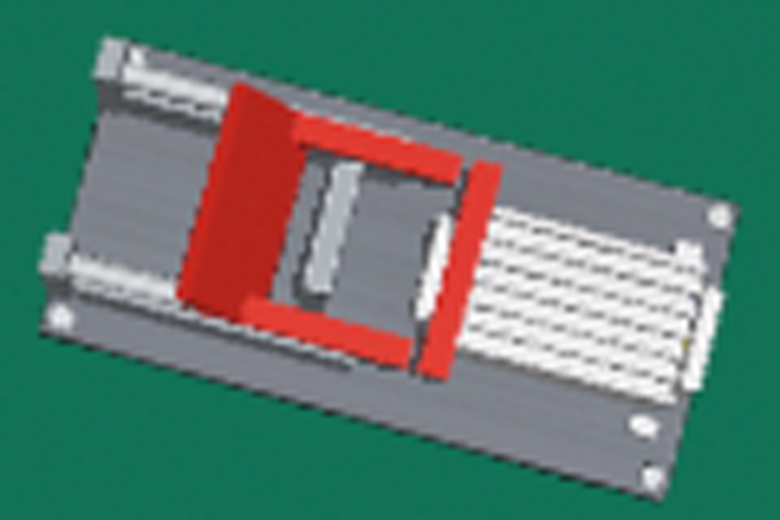

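View pics/stand.png

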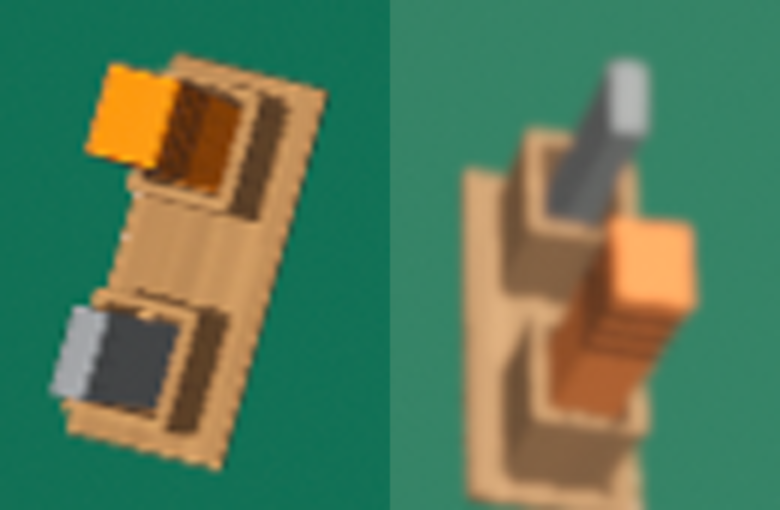

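Fixture crop: plate corners (105,38),(738,203),(660,498),(40,333). Stand crop: orange top face (110,63)-(180,80)-(155,168)-(85,153); stand yaw is also ~15°. The lug's dark red ramp is left of the grey post at (335,228).

```bash
python3 - <<'E'
from h import *
np.set_printoptions(precision=4,suppress=True)
p=cams.capture("top"); q=cams.capture("scene")
def W(pts,z,o,s,v=p): return np.array([at_z(v,np.array(a)/s+o,z)[:2] for a in pts])
ang=lambda d:np.degrees(np.arctan2(d[1],d[0]))
def rep(n,c):
    print(n,"ctr",c.mean(0),"sides",[ (round(np.linalg.norm(c[i]-c[i-1])*1e3,1),round(ang(c[i]-c[i-1]),1)) for i in range(4)])
F=([292,148],6.5); S=([140,170],6)
pl=W([(105,38),(738,203),(660,498),(40,333)],.012,*F); rep("plate",pl)
rep("post",W([(338,160),(363,163),(331,295),(305,290)],.070,*F))
rep("unit-right",W([(490,207),(703,262),(672,403),(455,350)],.046,*F))
rep("catchnose",W([(474,160),(502,165),(447,381),(417,373)],.054,*F))
rep("orange",W([(110,63),(180,80),(155,168),(85,153)],.116,*S))
rep("thin",W([(75,305),(107,312),(83,400),(50,393)],.101,*S))
Q=([450,145],6)
rep("orange scene",W([(610,220),(690,225),(695,305),(612,300)]-np.array([390,0]),.116,*Q,q))
m=cams.trace(q,"tray_in")
rep("tray",W([(420,165),(491,150),(509,218),(438,235)],.02,[0,0],1))
rep("tray scene",W([(135,209),(209,195),(222,259),(143,278)],.024,[0,0],1,q))
E
```

```text
plate ctr [ 0.5442 -0.0433] sides [(np.float64(108.6), np.float64(-11.0)), (np.float64(233.2), np.float64(-103.8)), (np.float64(109.1), np.float64(165.4)), (np.float64(226.4), np.float64(76.1))]
post ctr [ 0.5497 -0.0227] sides [(np.float64(45.7), np.float64(-13.3)), (np.float64(8.5), np.float64(-95.8)), (np.float64(46.2), np.float64(167.3)), (np.float64(8.9), np.float64(80.1))]
unit-right ctr [ 0.5276 -0.1085] sides [(np.float64(51.2), np.float64(-13.1)), (np.float64(75.6), np.float64(-103.6)), (np.float64(50.1), np.float64(167.8)), (np.float64(76.4), np.float64(77.2))]
catchnose ctr [ 0.5382 -0.0666] sides [(np.float64(76.1), np.float64(-14.2)), (np.float64(9.7), np.float64(-99.2)), (np.float64(76.9), np.float64(166.4)), (np.float64(10.5), np.float64(76.0))]
orange ctr [0.5222 0.3561] sides [(np.float64(32.3), np.float64(-12.2)), (np.float64(25.0), np.float64(-102.7)), (np.float64(31.7), np.float64(167.3)), (np.float64(24.8), np.float64(78.9))]
thin ctr [0.4407 0.3751] sides [(np.float64(31.5), np.float64(-12.5)), (np.float64(11.4), np.float64(-101.3)), (np.float64(31.4), np.float64(168.1)), (np.float64(11.7), np.float64(79.0))]
orange scene ctr [0.5263 0.3586] sides [(np.float64(33.5), np.float64(166.3)), (np.float64(26.5), np.float64(82.5)), (np.float64(33.3), np.float64(-12.9)), (np.float64(27.0), np.float64(-97.2))]
tray ctr [ 0.5418 -0.3017] sides [(np.float64(165.1), np.float64(14.1)), (np.float64(168.0), np.float64(-76.9)), (np.float64(161.0), np.float64(-166.5)), (np.float64(166.4), np.float64(104.5))]
tray scene ctr [ 0.5463 -0.2995] sides [(np.float64(172.2), np.float64(-165.0)), (np.float64(162.7), np.float64(100.4)), (np.float64(166.9), np.float64(13.8)), (np.float64(159.1), np.float64(-77.7))]
```

Request:
step_arm([
  {"tx":-16,"ty":-41,"tz":-15},
  {"tx":-33,"ty":-82,"tz":-30},
  {"tx":-66,"ty":-123,"tz":-40},
  {"tx":-66,"ty":-164,"tz":-40},
  {"tx":-107,"ty":-148,"tz":-40,"yaw":-0.05},
  {"tx":-149,"ty":-131,"tz":-40,"yaw":-0.1},
  {"tx":-190,"ty":-115,"tz":-40,"yaw":-0.159},
  {"tx":-231,"ty":-98,"tz":-40,"yaw":-0.159},
  {"tx":-272,"ty":-82,"tz":-20,"yaw":-0.159},
  {"tx":-314,"ty":-65,"tz":0,"yaw":-0.159},
  {"tx":-355,"ty":-49,"tz":20,"yaw":-0.159},
  {"tx":-355,"ty":-49,"tz":50,"yaw":-0.159,"claw":1},
], squeeze=50)

```text
invalid input at $.deltas[0]: expected keys claw, tx, ty, tz, yaw
```

Request:
step_arm([
  {"tx":0},
])

```text
invalid input at $.deltas[0]: expected keys claw, tx, ty, tz, yaw
```

```bash
python3 - <<'E'
from h import *
np.set_printoptions(precision=4,suppress=True)
s=arm.sense(); R=np.array(s["tool_rot"]);print(s["time_s"],s["tcp_pos"],R,s["qpos"],s["contact_force"])
d=np.array([.5242,.3573,.082])-s["tcp_pos"]; print("tool delta mm",R.T@d*1e3)
p=cams.capture("top"); q=cams.capture("scene")
c=lambda p,x,y,w,h,s:cv2.resize(p["image"][y:y+h,x:x+w],None,fx=s,fy=s,interpolation=cv2.INTER_CUBIC)
cv2.imwrite("pics/a.png",np.hstack([c(p,110,150,100,130,4),c(q,430,120,100,130,4)])[:,:,::-1])
E
```

```text
1.55 [0.2132 0.5341 0.2313] [[-0.9287  0.3707  0.0001]
 [ 0.3707  0.9287  0.0001]
 [-0.      0.0001 -1.    ]] [61.9194 21.618   4.6403 73.017  -0.0019 83.68  ] [-0.7701  0.0405  0.15  ]
tool delta mm [-354.3676  -48.8734  149.333 ]
```

View pics/a.png

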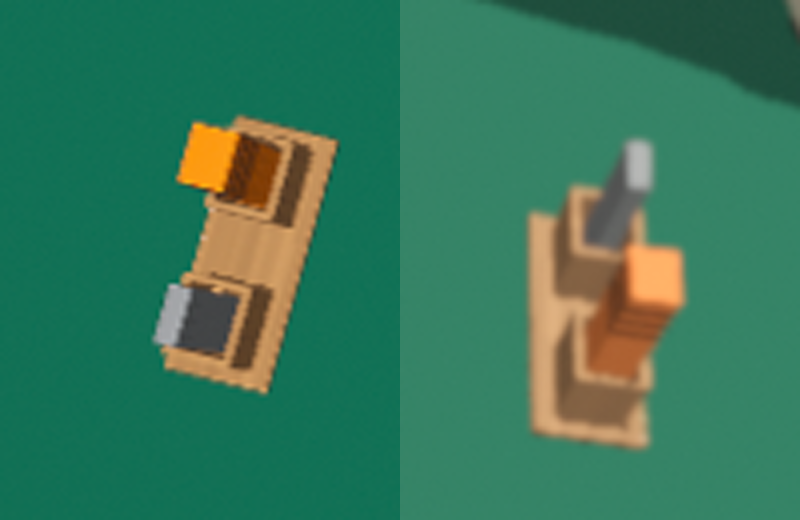

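The move was refused because every row needs all keys, so the picture shows the stand unchanged. I'll resend it with all keys.

Request:
step_arm([
  {"claw":1,"tx":-16,"ty":-41,"tz":-15,"yaw":0},
  {"claw":1,"tx":-33,"ty":-82,"tz":-30,"yaw":0},
  {"claw":1,"tx":-50,"ty":-123,"tz":-40,"yaw":0},
  {"claw":1,"tx":-66,"ty":-164,"tz":-40,"yaw":0},
  {"claw":1,"tx":-107,"ty":-148,"tz":-40,"yaw":-0.05},
  {"claw":1,"tx":-149,"ty":-131,"tz":-40,"yaw":-0.1},
  {"claw":1,"tx":-190,"ty":-115,"tz":-40,"yaw":-0.159},
  {"claw":1,"tx":-231,"ty":-98,"tz":-40,"yaw":-0.159},
  {"claw":1,"tx":-272,"ty":-82,"tz":-20,"yaw":-0.159},
  {"claw":1,"tx":-314,"ty":-65,"tz":0,"yaw":-0.159},
  {"claw":1,"tx":-355,"ty":-49,"tz":20,"yaw":-0.159},
  {"claw":1,"tx":-355,"ty":-49,"tz":50,"yaw":-0.159},
], squeeze=50)

```text
time_s: 2.85
tcp_pos: [0.5314, 0.3567, 0.1804]
tool_rot: [[-0.975, 0.223, 0.005], [0.223, 0.975, 0.002], [-0.005, 0.003, -1.0]]
contact_force: [-0.4, 0.7, -0.5]
grip_width: 1.002
finger_force: 0.0
```

Request:
step_arm([
  {"claw":1,"tx":0,"ty":0,"tz":0,"yaw":0},
  {"claw":1,"tx":0,"ty":0,"tz":0,"yaw":0},
  {"claw":1,"tx":0,"ty":0,"tz":0,"yaw":0},
])

```text
time_s: 3.15
tcp_pos: [0.5247, 0.3576, 0.1836]
tool_rot: [[-0.976, 0.218, 0.002], [0.218, 0.976, 0.001], [-0.002, 0.002, -1.0]]
contact_force: [-0.5, 0.9, -0.6]
grip_width: 0.997
finger_force: 0.0
```

```bash
python3 - <<'E'
from h import *
np.set_printoptions(precision=4,suppress=True)
s=arm.sense(); R=np.array(s["tool_rot"]);print(s["time_s"],s["tcp_pos"],R,s["qpos"],s["contact_force"])
d=np.array([.5242,.3573,.082])-s["tcp_pos"]; print("tool delta mm",R.T@d*1e3)
p=cams.capture("top"); q=cams.capture("scene")
c=lambda p,x,y,w,h,s:cv2.resize(p["image"][y:y+h,x:x+w],None,fx=s,fy=s,interpolation=cv2.INTER_CUBIC)
cv2.imwrite("pics/b.png",np.hstack([c(p,110,150,100,130,4),c(q,430,120,100,130,4)])[:,:,::-1])
E
```

```text
3.15 [0.5247 0.3576 0.1836] [[-0.9759  0.2181  0.0023]
 [ 0.2181  0.9759  0.0014]
 [-0.0019  0.0018 -1.    ]] [28.5527 29.4733  9.7785 70.1538  0.0061 41.1529] [-0.475   0.859  -0.5713]
tool delta mm [  0.5891  -0.5801 101.5634]
```

View pics/b.png

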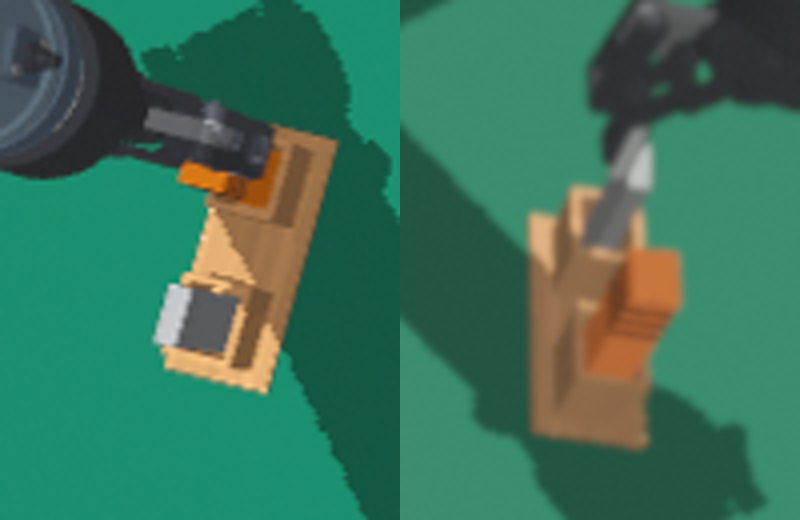

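The gripper is over the orange wedge, with its fingers on either side in y. Next: descend and grip.

Request:
step_arm([
  {"claw":1,"tx":0,"ty":0,"tz":25,"yaw":0},
  {"claw":1,"tx":0,"ty":0,"tz":50,"yaw":0},
  {"claw":1,"tx":0,"ty":0,"tz":75,"yaw":0},
  {"claw":1,"tx":0,"ty":0,"tz":92,"yaw":0},
  {"claw":1,"tx":0,"ty":0,"tz":102,"yaw":0},
  {"claw":1,"tx":0,"ty":0,"tz":102,"yaw":0},
  {"claw":0.5,"tx":0,"ty":0,"tz":102,"yaw":0},
  {"claw":0.4,"tx":0,"ty":0,"tz":102,"yaw":0},
  {"claw":0.3,"tx":0,"ty":0,"tz":102,"yaw":0},
  {"claw":0.2,"tx":0,"ty":0,"tz":102,"yaw":0},
  {"claw":0.1,"tx":0,"ty":0,"tz":102,"yaw":0},
  {"claw":0,"tx":0,"ty":0,"tz":102,"yaw":0},
])

```text
time_s: 4.45
tcp_pos: [0.5253, 0.3573, 0.0801]
tool_rot: [[-0.976, 0.219, 0.001], [0.219, 0.976, 0.001], [-0.001, 0.001, -1.0]]
contact_force: [0.5, -0.8, 4.3]
grip_width: 0.273
finger_force: 49.5
```

Request:
step_arm([
  {"claw":0,"tx":0,"ty":0,"tz":0,"yaw":0},
  {"claw":0,"tx":0,"ty":0,"tz":0,"yaw":0},
  {"claw":0,"tx":0,"ty":0,"tz":0,"yaw":0},
  {"claw":0,"tx":0,"ty":0,"tz":0,"yaw":0},
])

```text
time_s: 4.85
tcp_pos: [0.5253, 0.3573, 0.0801]
tool_rot: [[-0.976, 0.219, 0.001], [0.219, 0.976, 0.001], [-0.001, 0.001, -1.0]]
contact_force: [-0.3, -0.6, 5.9]
grip_width: 0.272
finger_force: 49.6
```

Request:
step_arm([
  {"claw":0,"tx":0,"ty":0,"tz":-15,"yaw":0},
  {"claw":0,"tx":0,"ty":0,"tz":-35,"yaw":0},
  {"claw":0,"tx":0,"ty":0,"tz":-60,"yaw":0},
  {"claw":0,"tx":0,"ty":0,"tz":-85,"yaw":0},
  {"claw":0,"tx":0,"ty":0,"tz":-110,"yaw":0},
  {"claw":0,"tx":0,"ty":0,"tz":-120,"yaw":0},
  {"claw":0,"tx":0,"ty":0,"tz":-120,"yaw":0},
], squeeze=80)

```text
time_s: 5.55
tcp_pos: [0.5254, 0.3573, 0.2003]
tool_rot: [[-0.976, 0.219, 0.002], [0.219, 0.976, 0.001], [-0.002, 0.002, -1.0]]
contact_force: [0.6, 0.9, -1.6]
grip_width: 0.272
finger_force: 78.3
```

Request:
step_arm([
  {"claw":0,"tx":-10,"ty":-32,"tz":0,"yaw":0},
  {"claw":0,"tx":-20,"ty":-65,"tz":0,"yaw":0},
  {"claw":0,"tx":-31,"ty":-100,"tz":0,"yaw":0.01},
  {"claw":0,"tx":-43,"ty":-137,"tz":0,"yaw":0.02},
  {"claw":0,"tx":-55,"ty":-175,"tz":0,"yaw":0.02},
  {"claw":0,"tx":-67,"ty":-213,"tz":0,"yaw":0.02},
  {"claw":0,"tx":-78,"ty":-250,"tz":0,"yaw":0.02},
  {"claw":0,"tx":-89,"ty":-285,"tz":0,"yaw":0.02},
  {"claw":0,"tx":-99,"ty":-318,"tz":0,"yaw":0.02},
  {"claw":0,"tx":-107,"ty":-342,"tz":0,"yaw":0.02},
  {"claw":0,"tx":-107,"ty":-342,"tz":0,"yaw":0.02},
  {"claw":0,"tx":-107,"ty":-342,"tz":0,"yaw":0.02},
])

```text
time_s: 6.75
tcp_pos: [0.5532, -0.0004, 0.1975]
tool_rot: [[-0.971, 0.24, -0.003], [0.24, 0.971, 0.001], [0.003, 0.0, -1.0]]
contact_force: [0.4, 0.7, -1.2]
grip_width: 0.271
finger_force: 78.6
```

```bash
python3 - <<'E'
from h import *
np.set_printoptions(precision=4,suppress=True)
s=arm.sense(); R=np.array(s["tool_rot"]);print(s["time_s"],s["tcp_pos"],R,s["contact_force"],s["grip_width"])
q=cams.capture("scene"); p=cams.capture("top")
c=lambda p,x,y,w,h,s:cv2.resize(p["image"][y:y+h,x:x+w],None,fx=s,fy=s,interpolation=cv2.INTER_CUBIC)
# predicted wedge outline (bottom & top corners) overlaid
T=np.array(s["tcp_pos"]); cs=[T+R@np.array([a*.016,b*.012,dz]) for dz in(.058,-.036) for a,b in((1,1),(1,-1),(-1,-1),(-1,1))]
for v in(p,q):
    print(proj(v,cs).round(0).tolist())
im=c(q,230,130,140,130,4)
for u in proj(q,cs): cv2.circle(im,tuple(int(t) for t in (u-[230,130])*4),3,(0,0,255),-1)
im2=c(p,290,130,60,130,4)
cv2.imwrite("pics/c.png",np.hstack([im,im2])[:,:,::-1])
E
```

```text
6.75 [ 0.5532 -0.0004  0.1975] [[-0.9708  0.2397 -0.003 ]
 [ 0.2397  0.9708  0.001 ]
 [ 0.0032  0.0002 -1.    ]] [ 0.3778  0.6658 -1.2253] 0.2714001077697768
[[326.0, 182.0], [338.0, 185.0], [342.0, 170.0], [330.0, 167.0], [327.0, 175.0], [339.0, 178.0], [344.0, 161.0], [331.0, 158.0]]
[[325.0, 195.0], [313.0, 193.0], [310.0, 207.0], [322.0, 209.0], [326.0, 166.0], [313.0, 164.0], [309.0, 178.0], [323.0, 180.0]]
```

View pics/c.png

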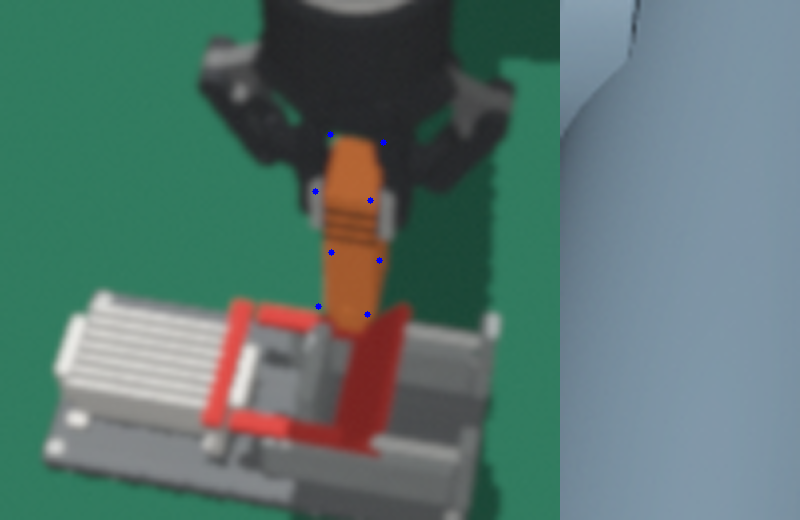

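The wedge hangs upright in the grip above the ramp, between the post (310,350) and the red lug (375,380), with its top at (355,150). Its +4 mm offset from the overlay matches this camera's bias. Lowering now.

Request:
step_arm([
  {"claw":0,"tx":0,"ty":0,"tz":20,"yaw":0},
  {"claw":0,"tx":0,"ty":0,"tz":40,"yaw":0},
  {"claw":0,"tx":0,"ty":0,"tz":50,"yaw":0},
  {"claw":0,"tx":0,"ty":0,"tz":58,"yaw":0},
  {"claw":0,"tx":0,"ty":0,"tz":65,"yaw":0},
  {"claw":0,"tx":0,"ty":0,"tz":70,"yaw":0},
])

```text
time_s: 7.45
tcp_pos: [0.5547, -0.0006, 0.1297]
tool_rot: [[-0.971, 0.238, 0.001], [0.238, 0.971, -0.002], [-0.002, -0.001, -1.0]]
contact_force: [-0.4, -2.4, 3.1]
grip_width: 0.271
finger_force: 79.2
```

Request:
step_arm([
  {"claw":0,"tx":0,"ty":0,"tz":5,"yaw":0},
  {"claw":0,"tx":0,"ty":0,"tz":10,"yaw":0},
  {"claw":0,"tx":0,"ty":0,"tz":15,"yaw":0},
  {"claw":0,"tx":0,"ty":0,"tz":20,"yaw":0},
])

```text
time_s: 7.85
tcp_pos: [0.5545, -0.0006, 0.1092]
tool_rot: [[-0.971, 0.239, 0.001], [0.239, 0.971, -0.001], [-0.001, -0.001, -1.0]]
contact_force: [-0.8, -2.5, 2.9]
grip_width: 0.268
finger_force: 78.9
```

Request:
step_arm([
  {"claw":0,"tx":0,"ty":0,"tz":5,"yaw":0},
  {"claw":0,"tx":0,"ty":0,"tz":10,"yaw":0},
  {"claw":0,"tx":0,"ty":0,"tz":13,"yaw":0},
  {"claw":0,"tx":0,"ty":0,"tz":15,"yaw":0},
])

```text
time_s: 8.25
tcp_pos: [0.5535, -0.0001, 0.0934]
tool_rot: [[-0.971, 0.239, -0.002], [0.239, 0.971, 0.0], [0.002, -0.0, -1.0]]
contact_force: [-0.9, -3.4, 0.5]
grip_width: 0.269
finger_force: 78.8
```

Request:
step_arm([
  {"claw":0,"tx":0,"ty":0,"tz":2,"yaw":0},
  {"claw":0,"tx":0,"ty":0,"tz":4,"yaw":0},
  {"claw":0,"tx":0,"ty":0,"tz":5,"yaw":0},
  {"claw":0,"tx":0,"ty":0,"tz":6,"yaw":0},
  {"claw":0,"tx":0,"ty":0,"tz":6,"yaw":0},
])

```text
time_s: 8.75
tcp_pos: [0.5543, -0.0002, 0.0882]
tool_rot: [[-0.971, 0.239, 0.0], [0.239, 0.971, 0.0], [-0.0, 0.0, -1.0]]
contact_force: [-0.9, -3.2, -0.9]
grip_width: 0.271
finger_force: 78.8
```

Request:
step_arm([
  {"claw":0,"tx":0,"ty":0,"tz":1,"yaw":0},
  {"claw":0,"tx":0,"ty":0,"tz":2,"yaw":0},
  {"claw":0,"tx":0,"ty":0,"tz":2,"yaw":0},
])

```text
time_s: 9.05
tcp_pos: [0.5545, -0.0002, 0.0872]
tool_rot: [[-0.971, 0.238, 0.001], [0.238, 0.971, -0.0], [-0.001, 0.0, -1.0]]
contact_force: [-2.1, -2.8, 5.6]
grip_width: 0.269
finger_force: 79.7
```

Request:
step_arm([
  {"claw":0,"tx":0,"ty":0,"tz":1,"yaw":0},
  {"claw":0,"tx":0,"ty":0,"tz":2,"yaw":0},
  {"claw":0,"tx":0,"ty":0,"tz":2,"yaw":0},
])

```text
time_s: 9.35
tcp_pos: [0.5547, -0.0002, 0.0871]
tool_rot: [[-0.971, 0.238, 0.002], [0.238, 0.971, -0.0], [-0.002, 0.0, -1.0]]
contact_force: [-7.5, -2.3, 18.6]
grip_width: 0.274
finger_force: 81.7
```

It is home on the floor (z stopped, force rising). Ease off, release and rise.

Request:
step_arm([
  {"claw":0,"tx":0,"ty":0,"tz":-2,"yaw":0},
  {"claw":0.4,"tx":0,"ty":0,"tz":-2,"yaw":0},
  {"claw":0.5,"tx":0,"ty":0,"tz":-2,"yaw":0},
  {"claw":0.7,"tx":0,"ty":0,"tz":-2,"yaw":0},
  {"claw":0.9,"tx":0,"ty":0,"tz":-2,"yaw":0},
  {"claw":1,"tx":0,"ty":0,"tz":-2,"yaw":0},
  {"claw":1,"tx":0,"ty":0,"tz":-2,"yaw":0},
  {"claw":1,"tx":0,"ty":0,"tz":-2,"yaw":0},
])

```text
time_s: 10.15
tcp_pos: [0.5542, -0.0001, 0.0862]
tool_rot: [[-0.971, 0.238, -0.0], [0.238, 0.971, 0.0], [0.0, 0.0, -1.0]]
contact_force: [0.3, -0.8, 0.0]
grip_width: 0.998
finger_force: 0.0
```

Request:
step_arm([
  {"claw":1,"tx":0,"ty":0,"tz":-20,"yaw":0},
  {"claw":1,"tx":0,"ty":0,"tz":-45,"yaw":0},
  {"claw":1,"tx":0,"ty":0,"tz":-75,"yaw":0},
  {"claw":1,"tx":0,"ty":0,"tz":-105,"yaw":0},
  {"claw":1,"tx":0,"ty":0,"tz":-120,"yaw":0},
  {"claw":1,"tx":0,"ty":0,"tz":-120,"yaw":0},
])

```text
time_s: 10.75
tcp_pos: [0.5561, -0.0004, 0.2091]
tool_rot: [[-0.971, 0.238, 0.006], [0.238, 0.971, -0.0], [-0.005, 0.001, -1.0]]
contact_force: [0.4, 0.4, -0.4]
grip_width: 1.003
finger_force: 0.0
```

```bash
python3 - <<'E'
from h import *
np.set_printoptions(precision=4,suppress=True)
s=arm.sense(); R=np.array(s["tool_rot"]);print(s["time_s"],s["tcp_pos"],R,s["contact_force"],s["grip_width"])
q=cams.capture("scene")
im=cv2.resize(q["image"][130:270,225:395],None,fx=4,fy=4,interpolation=cv2.INTER_CUBIC)
cv2.imwrite("pics/d.png",im[:,:,::-1])
# unit grip target: grip x across -> tool y along fixture x (-13.7deg)
a=np.radians(-13.7); u=np.array([np.cos(a),np.sin(a)])
t=np.array([.529,-.1055]); d=np.r_[t,.2]-s["tcp_pos"]; print("delta",R.T@d*1e3)
E
```

```text
10.75 [ 0.5561 -0.0004  0.2091] [[-0.9711  0.2385  0.0055]
 [ 0.2385  0.9712 -0.0005]
 [-0.0055  0.0009 -1.    ]] [ 0.4245  0.3948 -0.4286] 1.002565939845981
delta [   1.3173 -108.5653    8.953 ]
```

View pics/d.png

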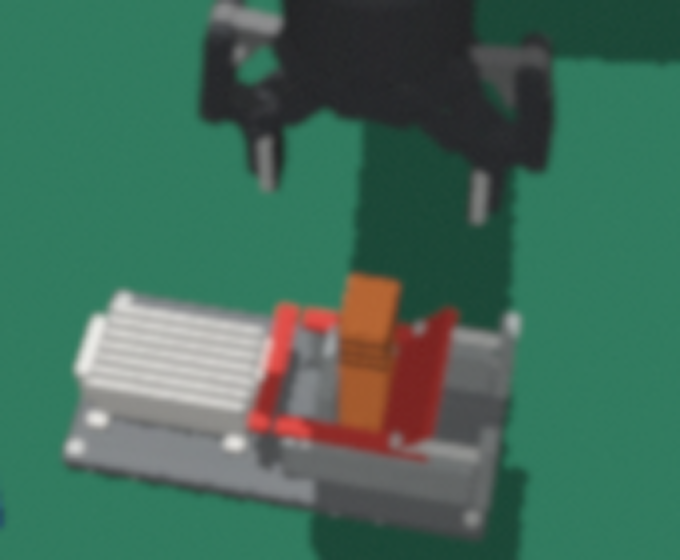

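The wedge stands in the slot at (368,350) and the catch is open, its nose (275,365) just clear of the controller. Now over to the controller, turning the gripper 90°.

Request:
step_arm([
  {"claw":1,"tx":0,"ty":-15,"tz":0,"yaw":0.14},
  {"claw":1,"tx":0,"ty":-30,"tz":0,"yaw":0.28},
  {"claw":1,"tx":0,"ty":-45,"tz":0,"yaw":0.42},
  {"claw":1,"tx":0,"ty":-60,"tz":0,"yaw":0.56},
  {"claw":1,"tx":0,"ty":-75,"tz":0,"yaw":0.7},
  {"claw":1,"tx":0,"ty":-90,"tz":0,"yaw":0.84},
  {"claw":1,"tx":0,"ty":-108,"tz":0,"yaw":0.98},
  {"claw":1,"tx":0,"ty":-108,"tz":0,"yaw":1.12},
  {"claw":1,"tx":0,"ty":-108,"tz":0,"yaw":1.26},
  {"claw":1,"tx":0,"ty":-108,"tz":0,"yaw":1.4},
  {"claw":1,"tx":0,"ty":-108,"tz":0,"yaw":1.571},
  {"claw":1,"tx":0,"ty":-108,"tz":0,"yaw":1.571},
], squeeze=60)

```text
time_s: 12.0
tcp_pos: [0.5274, -0.1048, 0.2045]
tool_rot: [[0.24, 0.971, -0.003], [0.971, -0.24, 0.001], [0.0, -0.003, -1.0]]
contact_force: [0.5, 0.5, 0.3]
grip_width: 0.998
finger_force: 0.0
```

Request:
step_arm([
  {"claw":1,"tx":0,"ty":0,"tz":0,"yaw":0},
  {"claw":1,"tx":0,"ty":0,"tz":20,"yaw":0},
  {"claw":1,"tx":0,"ty":0,"tz":50,"yaw":0},
  {"claw":1,"tx":0,"ty":0,"tz":80,"yaw":0},
  {"claw":1,"tx":0,"ty":0,"tz":80,"yaw":0},
  {"claw":1,"tx":0,"ty":0,"tz":80,"yaw":0},
])

```text
time_s: 12.6
tcp_pos: [0.5277, -0.1048, 0.1261]
tool_rot: [[0.237, 0.971, -0.002], [0.971, -0.237, 0.001], [0.0, -0.002, -1.0]]
contact_force: [-0.1, -0.1, 0.3]
grip_width: 1.001
finger_force: 0.0
```

```bash
python3 - <<'E'
from h import *
np.set_printoptions(precision=4,suppress=True)
s=arm.sense(); R=np.array(s["tool_rot"]);print(s["time_s"],s["tcp_pos"],R,s["contact_force"],s["qpos"])
q=cams.capture("scene")
T=np.array([.529,-.1055])
print("delta",R.T@(np.r_[T,.018]-s["tcp_pos"])*1e3)
im=cv2.resize(q["image"][130:270,225:395],None,fx=4,fy=4,interpolation=cv2.INTER_CUBIC)
cv2.imwrite("pics/e.png",im[:,:,::-1])
E
```

```text
12.6 [ 0.5277 -0.1048  0.1261] [[ 0.2374  0.9714 -0.0019]
 [ 0.9714 -0.2374  0.0007]
 [ 0.0002 -0.002  -1.    ]] [-0.0551 -0.0699  0.3233] [-17.9926  20.5889 -12.8874  56.6369   0.005   85.7411]
delta [ -0.3915   1.5886 108.0571]
```

View pics/e.png

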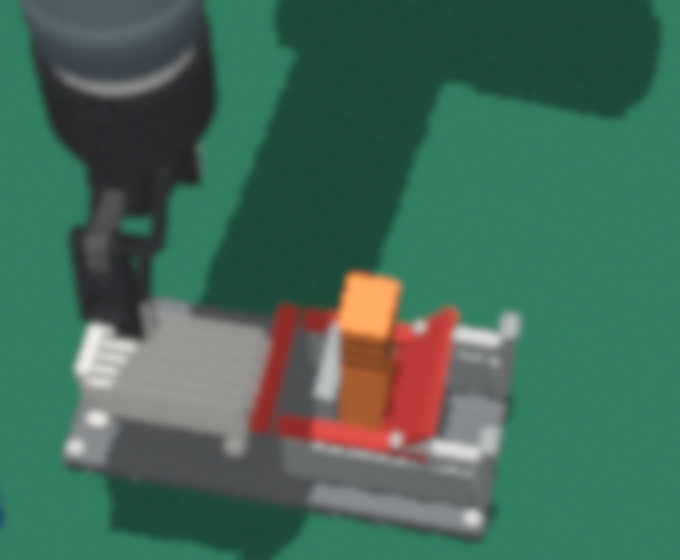

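The wedge still holds the catch and the gripper straddles the controller. Descend and grip.

Request:
step_arm([
  {"claw":1,"tx":0,"ty":1,"tz":25,"yaw":0},
  {"claw":1,"tx":0,"ty":1,"tz":50,"yaw":0},
  {"claw":1,"tx":0,"ty":1,"tz":72,"yaw":0},
  {"claw":1,"tx":0,"ty":1,"tz":90,"yaw":0},
  {"claw":1,"tx":0,"ty":1,"tz":100,"yaw":0},
  {"claw":1,"tx":0,"ty":1,"tz":105,"yaw":0},
  {"claw":1,"tx":0,"ty":1,"tz":105,"yaw":0},
])

```text
time_s: 13.35
tcp_pos: [0.5301, -0.1055, 0.0219]
tool_rot: [[0.238, 0.971, 0.001], [0.971, -0.238, -0.0], [0.0, 0.001, -1.0]]
contact_force: [0.3, -0.2, 0.6]
grip_width: 0.997
finger_force: 0.0
```

Request:
step_arm([
  {"claw":0.8,"tx":0,"ty":0,"tz":0,"yaw":0},
  {"claw":0.7,"tx":0,"ty":0,"tz":0,"yaw":0},
  {"claw":0.65,"tx":0,"ty":0,"tz":0,"yaw":0},
  {"claw":0.6,"tx":0,"ty":0,"tz":0,"yaw":0},
  {"claw":0.55,"tx":0,"ty":0,"tz":0,"yaw":0},
  {"claw":0.5,"tx":0,"ty":0,"tz":0,"yaw":0},
  {"claw":0.3,"tx":0,"ty":0,"tz":0,"yaw":0},
  {"claw":0.3,"tx":0,"ty":0,"tz":0,"yaw":0},
  {"claw":0.3,"tx":0,"ty":0,"tz":0,"yaw":0},
])

```text
time_s: 14.25
tcp_pos: [0.5299, -0.1054, 0.022]
tool_rot: [[0.239, 0.971, 0.001], [0.971, -0.239, -0.0], [0.0, 0.001, -1.0]]
contact_force: [-0.9, 0.7, 6.2]
grip_width: 0.571
finger_force: 63.5
```

Request:
step_arm([
  {"claw":0.3,"tx":0,"ty":0,"tz":-5,"yaw":0},
  {"claw":0.3,"tx":0,"ty":0,"tz":-12,"yaw":0},
  {"claw":0.3,"tx":0,"ty":0,"tz":-22,"yaw":0},
  {"claw":0.3,"tx":0,"ty":0,"tz":-35,"yaw":0},
  {"claw":0.3,"tx":0,"ty":0,"tz":-55,"yaw":0},
  {"claw":0.3,"tx":0,"ty":0,"tz":-75,"yaw":0},
  {"claw":0.3,"tx":0,"ty":0,"tz":-90,"yaw":0},
  {"claw":0.3,"tx":0,"ty":0,"tz":-90,"yaw":0},
], squeeze=70)

```text
time_s: 15.05
tcp_pos: [0.5313, -0.1059, 0.114]
tool_rot: [[0.239, 0.971, 0.005], [0.971, -0.239, -0.001], [-0.0, 0.005, -1.0]]
contact_force: [-0.2, -0.1, -3.1]
grip_width: 0.574
finger_force: 73.5
```

```bash
python3 - <<'E'
from h import *
np.set_printoptions(precision=4,suppress=True)
s=arm.sense(); R=np.array(s["tool_rot"]);print(s["time_s"],s["tcp_pos"],s["contact_force"],s["ft_torque"])
print("to tray",R.T@(np.array([.543,-.301,.026])-s["tcp_pos"])*1e3)
q=cams.capture("scene"); save(q,"f.png")
E
```

```text
15.05 [ 0.5313 -0.1059  0.114 ] [-0.1971 -0.1376 -3.1305] [-0.0569 -0.0386  0.0054]
to tray [-186.6818   57.4613   88.3565]
```

View pics/f.png

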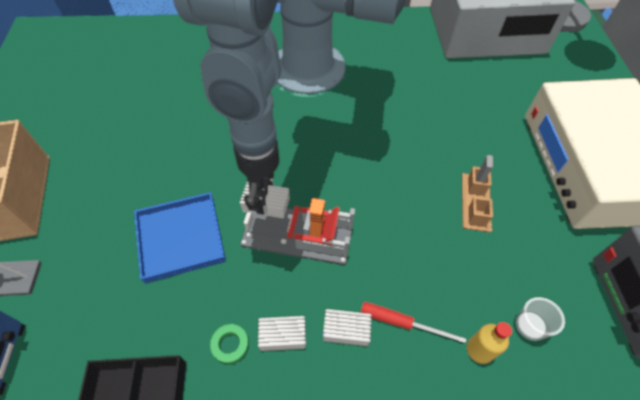

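The controller is out and held level at (265,200), the wedge is still standing at (317,212), and the scene is otherwise unchanged. Next, to the tray.

Request:
step_arm([
  {"claw":0.3,"tx":-12,"ty":4,"tz":0,"yaw":0},
  {"claw":0.3,"tx":-35,"ty":11,"tz":0,"yaw":0},
  {"claw":0.3,"tx":-63,"ty":19,"tz":0,"yaw":0},
  {"claw":0.3,"tx":-93,"ty":29,"tz":0,"yaw":0},
  {"claw":0.3,"tx":-123,"ty":38,"tz":0,"yaw":0},
  {"claw":0.3,"tx":-151,"ty":47,"tz":0,"yaw":0},
  {"claw":0.3,"tx":-175,"ty":54,"tz":0,"yaw":0},
  {"claw":0.3,"tx":-187,"ty":57,"tz":10,"yaw":0},
  {"claw":0.3,"tx":-187,"ty":57,"tz":30,"yaw":0},
  {"claw":0.3,"tx":-187,"ty":57,"tz":55,"yaw":0},
  {"claw":0.3,"tx":-187,"ty":57,"tz":75,"yaw":0},
  {"claw":0.3,"tx":-187,"ty":57,"tz":80,"yaw":0},
])

```text
time_s: 16.3
tcp_pos: [0.537, -0.2983, 0.0268]
tool_rot: [[0.239, 0.971, -0.006], [0.971, -0.239, 0.005], [0.003, -0.007, -1.0]]
contact_force: [-1.0, 0.6, -3.6]
grip_width: 0.566
finger_force: 73.1
```

Request:
step_arm([
  {"claw":0.3,"tx":0,"ty":0,"tz":3,"yaw":0},
  {"claw":0.3,"tx":0,"ty":0,"tz":6,"yaw":0},
  {"claw":0.3,"tx":0,"ty":0,"tz":9,"yaw":0},
  {"claw":0.3,"tx":0,"ty":0,"tz":11,"yaw":0},
  {"claw":0.3,"tx":0,"ty":0,"tz":13,"yaw":0},
  {"claw":0.3,"tx":0,"ty":0,"tz":13,"yaw":0},
  {"claw":0.3,"tx":0,"ty":0,"tz":13,"yaw":0},
])

```text
time_s: 17.0
tcp_pos: [0.5403, -0.3005, 0.0185]
tool_rot: [[0.239, 0.971, 0.0], [0.971, -0.239, -0.0], [-0.0, 0.0, -1.0]]
contact_force: [-0.8, 0.5, -3.6]
grip_width: 0.568
finger_force: 73.1
```

Still 4–5 mm above the floor.

Request:
step_arm([
  {"claw":0.3,"tx":0,"ty":0,"tz":1,"yaw":0},
  {"claw":0.3,"tx":0,"ty":0,"tz":2,"yaw":0},
  {"claw":0.3,"tx":0,"ty":0,"tz":3,"yaw":0},
  {"claw":0.3,"tx":0,"ty":0,"tz":4,"yaw":0},
  {"claw":0.3,"tx":0,"ty":0,"tz":4,"yaw":0},
  {"claw":0.3,"tx":0,"ty":0,"tz":4,"yaw":0},
])

```text
time_s: 17.6
tcp_pos: [0.5401, -0.3005, 0.0142]
tool_rot: [[0.239, 0.971, -0.0], [0.971, -0.239, 0.0], [0.0, -0.0, -1.0]]
contact_force: [-0.0, 0.4, -3.7]
grip_width: 0.573
finger_force: 73.2
```

Request:
step_arm([
  {"claw":0.3,"tx":0,"ty":0,"tz":0.5,"yaw":0},
  {"claw":0.3,"tx":0,"ty":0,"tz":1,"yaw":0},
  {"claw":0.3,"tx":0,"ty":0,"tz":1.5,"yaw":0},
  {"claw":0.3,"tx":0,"ty":0,"tz":1.5,"yaw":0},
])

```text
time_s: 18.0
tcp_pos: [0.5402, -0.3005, 0.0141]
tool_rot: [[0.239, 0.971, 0.0], [0.971, -0.239, -0.0], [-0.0, 0.001, -1.0]]
contact_force: [-3.3, 2.1, 6.7]
grip_width: 0.573
finger_force: 74.6
```

Seated: the force went from −3.7 to +6.7 N and z stopped. Release and rise.

Request:
step_arm([
  {"claw":0.3,"tx":0,"ty":0,"tz":-0.8,"yaw":0},
  {"claw":0.62,"tx":0,"ty":0,"tz":-0.8,"yaw":0},
  {"claw":0.7,"tx":0,"ty":0,"tz":-0.8,"yaw":0},
  {"claw":0.8,"tx":0,"ty":0,"tz":-0.8,"yaw":0},
  {"claw":0.9,"tx":0,"ty":0,"tz":-0.8,"yaw":0},
  {"claw":0.9,"tx":0,"ty":0,"tz":-0.8,"yaw":0},
  {"claw":0.9,"tx":0,"ty":0,"tz":-10,"yaw":0},
  {"claw":0.9,"tx":0,"ty":0,"tz":-30,"yaw":0},
  {"claw":0.9,"tx":0,"ty":0,"tz":-60,"yaw":0},
  {"claw":0.9,"tx":0,"ty":0,"tz":-100,"yaw":0},
  {"claw":0.9,"tx":0,"ty":0,"tz":-140,"yaw":0},
  {"claw":0.9,"tx":0,"ty":0,"tz":-160,"yaw":0},
])

```text
time_s: 19.2
tcp_pos: [0.5417, -0.3015, 0.1778]
tool_rot: [[0.239, 0.971, 0.005], [0.971, -0.239, -0.003], [-0.002, 0.006, -1.0]]
contact_force: [0.2, -0.2, -0.0]
grip_width: 0.899
finger_force: 0.0
```

Request:
step_arm([
  {"claw":0.9,"tx":0,"ty":-40,"tz":0,"yaw":0},
  {"claw":0.9,"tx":0,"ty":-80,"tz":0,"yaw":0},
  {"claw":0.9,"tx":0,"ty":-100,"tz":0,"yaw":0},
  {"claw":0.9,"tx":0,"ty":-100,"tz":0,"yaw":0},
])

```text
time_s: 19.6
tcp_pos: [0.4406, -0.2756, 0.1735]
tool_rot: [[0.24, 0.971, -0.001], [0.971, -0.24, 0.001], [0.0, -0.001, -1.0]]
contact_force: [1.1, -0.3, -0.0]
grip_width: 0.903
finger_force: 0.0
```

```bash
python3 - <<'E'
from h import *
s=arm.sense(); print(s["time_s"],s["tcp_pos"],s["contact_force"])
q=cams.capture("scene"); cv2.imwrite("pics/g.png",cv2.resize(q["image"][140:300,110:380],None,fx=2.9,fy=2.9,interpolation=cv2.INTER_CUBIC)[:,:,::-1])
E
```

```text
19.6 [ 0.44057877 -0.27559045  0.17353114] [ 1.0959142  -0.26965719 -0.00215978]
```

View pics/g.png

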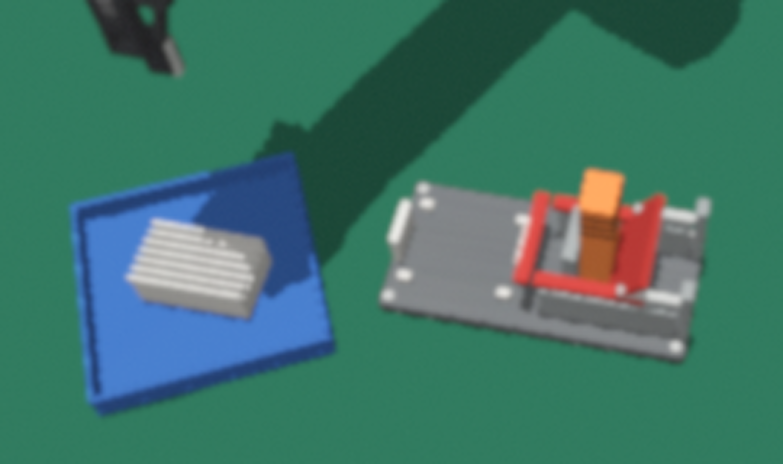

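The controller lies flat, fins up, in the tray at (200,270). The wedge stands in the slot at (600,225), holding the catch open, and the gripper is clear.

```bash
python3 -c "
from cell import order; print(order.hand_in())"
```

```text
the job is handed in; nothing more can be done
None
```

Job handed in at about 20 s on the robot's clock, verdict not shown: the orange wedge stands home in the slot holding the catch open, the controller lies flat and fins up in the blue tray, and I left the thin grey wedge in the stand.

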